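Viewing session over: optics back into their foam trays

TASK

The viewing session in the photograph archive is over: put the thick lens, the slim lens, the square loupe and the slide box back, each into the tray whose foam cut-out has its own shape and size. Set each one down gently (no dropping) and upright, fully down on the floor of its cut-out, without tipping any over, and leave the film can and the dusting brush where they are.

Things in the scene. Friction and masses are not known exactly. Their poses are not given: they have to be found in the camera images.
- macro_lens_mid (a point): Thick camera lens, black with a ribbed rubber ring and glass on top, standing upright on its rear cap: a round barrel 62 mm in diameter (the lowest 15 mm are 58 mm), 74 mm tall, 0.4 kg. The point is its centre, 37 mm above its underside; z up along the barrel. Belongs in the big round cut-out.
- slim_lens_mid (a point): Slim lens, black, same style but smaller, standing upright: round barrel 42 mm in diameter (the lowest 11 mm are 39 mm or less), 60 mm tall, 0.17 kg; a tiny lock screw low on its side is no hindrance to a grasp. The point is its centre, 30 mm above its underside; z up along the barrel. Belongs in the small round cut-out.
- loupe_mid (a point): Viewing loupe: square black body 44 x 44 mm and 48 mm tall, its foot clear plastic, with a round eyepiece 42 mm in diameter above, 62 mm tall in all, 0.09 kg, standing upright. The point is its centre, 31 mm above its underside; x and y square to its flat sides, z up. Belongs in the square cut-out, any quarter turn.
- slide_box_mid (a point): Closed grey slide box with a white label on the lid, 96 mm long (x), 54 mm wide (y), 60 mm tall, 0.32 kg, standing upright; lid and box are one rigid piece. The point is its centre, 30 mm above its underside; z up. Belongs in the oblong cut-out, either way round.
- nest_big_round (a point): Low fixed card tray, 104 x 104 mm and 14 mm high, filled flush with dark grey foam that has one round, 76 mm diameter cut-out with a white paper floor, 10 mm deep, 3.5 to 4 mm above the table. The point is the centre of the cut-out's floor; z up.
- nest_small_round (a point): Low fixed card tray, 104 x 104 mm and 14 mm high, filled flush with dark grey foam that has one round, 56 mm diameter cut-out with a white paper floor, 10 mm deep, 3.5 to 4 mm above the table. The point is the centre of the cut-out's floor; z up.
- nest_square (a point): Low fixed card tray, 104 x 104 mm and 14 mm high, filled flush with dark grey foam that has one square, 58 x 58 mm cut-out with a white paper floor, 10 mm deep, 3.5 to 4 mm above the table. The point is the centre of the cut-out's floor; z up, x and y along the cut-out's sides.
- nest_oblong (a point): Low fixed card tray, 136 (x) x 96 (y) mm and 14 mm high, filled flush with dark grey foam that has one oblong, 110 mm (x) by 68 mm (y) cut-out with a white paper floor, 10 mm deep, 3.5 to 4 mm above the table. The point is the centre of the cut-out's floor; z up.
- film_can_mid (a point): Bystander: small black film can with a grey lid, 33 mm in diameter, 50 mm tall, 0.03 kg, standing loose among the trays; leave it alone. The point is its centre, 25 mm above the table.
- dust_brush: Bystander: flat dusting brush lying on the table, wooden handle towards -x, white bristles towards +x, about 142 mm long, 30 mm wide, 10 mm high; leave it alone. The origin is on its underside, near the ferrule.
There are look-alikes about, which are no part of the job. What is shaped like the part that bears slide_box_mid but purple or yellow is not meant.

How it is judged:
By the outcome, as a careful person would: the job done as asked, in the order asked, and still so for the second after the job is handed in, with the robot touching nothing.
It also fails if it takes over 120 s, if anything falls off the work surface, if the arm or the gripper's body presses on something with over 40 N, if the wrist force passes 120 N, or if a joint passes its speed limit or range.

ROBOT

A 6-joint arm with a two-finger parallel gripper is mounted at the origin on the work surface. World frame = base frame: x ahead of the robot, y to its left, z up, the work surface at z = 0. Lengths are in m, angles in rad, forces in N, time in s.
With the tool pointing down it reaches from about 0.3 to 0.875 m from the base axis. Payload 6.4 kg.
Tool frame: the origin (TCP) lies at the very end of the fingers, on their centre line; the grasp point (between the pads) lies 19 mm behind it; z points along the fingers, y is the line along which they close (so a half turn about z gives the same grasp; the last joint's range is limited). The gripper opens to 88 mm and grips with 3 to 60 N. Pads are 18 mm wide; open, the fingers measure 123 mm over their backs; the gripper's body (75 mm by 187 mm) begins 45 mm behind the grasp point.
Start: joints at [1.1, 0.181, 1.607, -0, 1.354, -0.206], TCP at [0.15, 0.555, 0.239] pointing down, gripper open.
Joint ranges: [-2.99, 2.99], [-0.89, 2.07], [0.3, 2.58], [-1.14, 4.28], [0, 2.63], [-3.12, 3.12]. Speed limits (rad/s): [2.57, 2.57, 3.01, 3.14, 3.14, 3.14].

INTERFACE

Orientations are given as a unit quaternion [w, x, y, z].
In Python, from workcell import bot gives the robot as it stands.
- The arm moves only by the tool play_rows, never from a script. Its argument "deltas" is text: rows parted by semicolons, each of 5 numbers parted by spaces: the shift along the tool's x, y, z in mm, then the turn about the tool's z in rad, then the closure in counts, from 0 (fully open) to 255 (shut). A call has exactly 5 rows; each row is the pose to reach, as a shift and turn from the pose commanded when the call began, along the tool's axes at that moment; what a row does not reach only later rows make up. A row lasts 1/8 s, in which the tool goes at most 62.5 mm and 10.7 degrees, less where a joint would pass 70% of its speed; a pose out of reach is approached as far as the arm can. A call with a gripper value outside its range is refused whole. The fingers move at their own pace and stop on an object; "force" is the grip in N (left out, the last holds). Time passes only in rows, so rows that repeat a pose let the fingers close, or fill a call up. It gives the time, the measured TCP pose, the force, the opening and the grip force at its end, in the units of the state.
- bot.read_state(): the state, without advancing time (a new reading comes with each control period).
- bot.capture(name): name is "scene" or "top" or "wrist"; returns a dict with "color" (400x640x3 uint8, red, green, blue), "intrinsics" (3x3 intrinsics, pixels), "view" (4x4, takes a point from world to camera coordinates). Camera axes: x right, y down, z forward; pixel columns grow to the right and rows downward; lengths in m; the calibration is good to about 2 mm. A picture is of the moment at which its call begins. There is no depth.
- bot.close_job(): hands the job in; it is judged then, once.
Trained networks look in the newest picture that a camera, given by its name, has taken for a name from the list of things; names that differ only in an ending like _2 or _b are one class to them, and where a whole thing is asked for, a point or a joint stands for the part that bears it (a point fixed in the world has none). Each returns a list of dicts, best first, with "p" (0 to 1); they miss things now and then, are a little off and sometimes report something else, mostly with a low value. They report only what shows in the picture. A call takes as long as a camera call. They do not tell look-alikes from the thing itself.
- bot.find_in(camera, label): "position" ([x, y, z] in m, in the coordinates of the camera as it stood for that picture, good to about 4 mm: the middle of the surface that is visible of it).
- bot.silhouettes(camera, label): "mask" (400x640 bool, what is visible of it).
- bot.place_of(camera, label): "position" ([x, y, z] in m, in the coordinates of the camera as it stood for that picture, good to about 4 mm: a listed point, or the origin of a listed thing).
The state is a dict: "time": time; "joint_positions": joint angles; "dq": joint speeds; "joint_efforts": joint torques, N m; "tool_pos": TCP position; "orientation": TCP orientation; "wrist_force": force on the tool from outside, world axes, zero at the start; "torque": the same for the moment, N m; "opening": opening from 0.0 (shut) to 1.0 (fully open); "finger_force": force on a finger pad.
Only numpy, scipy, OpenCV 4.12 (cv2) and the standard library are available. Lean on these libraries where they do the work, as an engineer would, in place of code of your own. Each camera call takes 0.05 s, during which the arm holds its last target. There are 200 camera calls.

## Working session

There is one attempt and no reset: what is moved stays moved. The work goes in short steps, Python scripts to look and compute and a tool call to move; the robot and the scene stay as the last step left them, time stands still between calls to the robot, and variables do not carry over. Pictures are saved under pics/ and viewed, at most 14 in all, crops included, and the job is handed in when it is done.

Besides the shell and the picture viewer there is one more tool, called after ">>>" by a JSON object that holds its "op" and its "data", one argument or row to a line. play_rows: Moves the arm, as the interface text tells. Its arguments: {"type":"object","properties":{"deltas":{"type":"string"},"force":{"type":"number"}},"required":["deltas"]}

```bash
mkdir -p pics; ls; cat > h.py <<'E'
import numpy as np, cv2
from workcell import bot
L=["macro_lens_mid","slim_lens_mid","loupe_mid","slide_box_mid","nest_big_round","nest_small_round","nest_square","nest_oblong","film_can_mid","dust_brush"]
def w(c,p):
    V=np.array(c["view"]); return (np.linalg.inv(V)@np.r_[p,1])[:3]
def save(c,n): cv2.imwrite("pics/"+n,c["color"][:,:,::-1])
def pix(c,p):
    V=np.array(c["view"]); q=np.array(c["intrinsics"])@(V@np.r_[p,1])[:3]; return q[:2]/q[2]
def ray(c,uv,z):
    V=np.linalg.inv(np.array(c["view"])); d=V[:3,:3]@np.linalg.inv(c["intrinsics"])@np.r_[uv,1]; o=V[:3,3]
    return o+d*(z-o[2])/d[2]
def places(cam,labels=L):
    c=bot.capture(cam)
    for l in labels:
        for r in bot.place_of(cam,l)[:4]:
            p=w(c,r["position"]); print(cam,l,round(r["p"],2),p.round(3),pix(c,p).round(0))
    return c
E
python3 - <<'E'
from h import *
for k in ("top","scene"):
    c=places(k); save(c,k+"1.png")
s=bot.read_state(); print(s)
E
```

```text
pics
top macro_lens_mid 0.77 [0.451 0.09  0.035] [242. 198.]
top slim_lens_mid 0.49 [0.564 0.323 0.031] [170. 156.]
top loupe_mid 0.6 [ 0.614 -0.109  0.027] [313. 151.]
top slide_box_mid 0.8 [ 0.366 -0.623  0.031] [482. 244.]
top slide_box_mid 0.8 [0.322 0.11  0.029] [231. 241.]
top slide_box_mid 0.79 [ 0.223 -0.261  0.029] [355. 284.]
top nest_big_round 0.86 [0.62 0.1  0.  ] [247. 147.]
top nest_small_round 0.96 [ 0.557 -0.301 -0.   ] [374. 176.]
top nest_square 0.92 [0.373 0.282 0.   ] [178. 221.]
top nest_square 0.65 [0.567 0.322 0.033] [170. 155.]
top nest_square 0.22 [ 0.43  -0.091  0.002] [303. 211.]
top nest_oblong 0.82 [ 0.431 -0.091  0.003] [303. 211.]
top nest_oblong 0.53 [ 0.555 -0.296 -0.001] [372. 177.]
top film_can_mid 0.54 [ 0.53  -0.002  0.026] [276. 176.]
top dust_brush 0.72 [ 0.474 -0.445  0.003] [420. 206.]
top dust_brush 0.63 [ 0.622  0.1   -0.   ] [247. 147.]
scene macro_lens_mid 0.88 [0.457 0.092 0.038] [409. 198.]
scene slim_lens_mid 0.81 [0.565 0.328 0.03 ] [509. 221.]
scene loupe_mid 0.8 [ 0.613 -0.103  0.03 ] [349. 250.]
scene slide_box_mid 0.68 [ 0.376 -0.2
[... 557 characters left out ...]
: 1.1, 'joint_positions': array([ 1.09971090e+00,  1.80797160e-01,  1.60698797e+00,  3.74081013e-05,
        1.35377858e+00, -2.06288206e-01]), 'dq': array([-0.00066409, -0.00066052,  0.00032137,  0.00140164, -0.00070677,
        0.00036758]), 'joint_efforts': array([-1.65794768e-04, -4.33826280e+01, -3.42183781e+01,  7.03265006e-02,
        3.05081578e-02, -3.55729662e-05]), 'tool_pos': array([0.15046413, 0.5549946 , 0.23872188]), 'orientation': array([-1.24191201e-05,  1.32016129e-01,  9.91247568e-01,  1.97194797e-05]), 'wrist_force': array([-0.40552308, -0.63364716, -0.23255158]), 'torque': array([ 0.03008281, -0.04084568,  0.02585795]), 'finger_force': 0.0, 'opening': 1.0026413783614854}
```

View pics/top1.png

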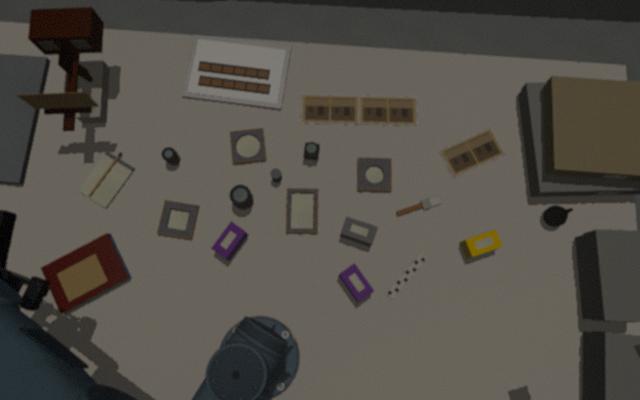

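View pics/scene1.png

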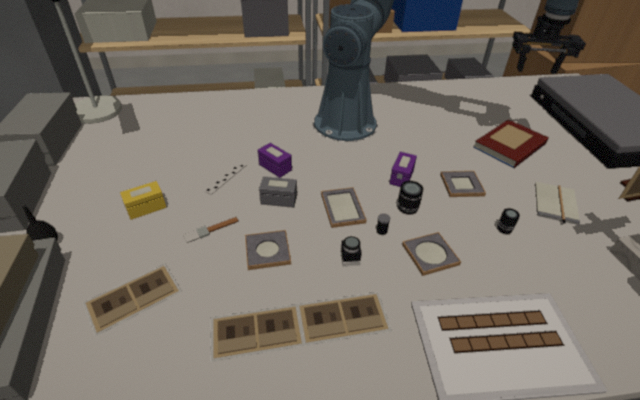

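The top picture shows the grey box at about (359,232), the thick lens at (241,197), the slim lens at (170,156) and the loupe at (312,150). The trays are at (248,147) big, (374,175) small, (178,220) square and (302,211) oblong. The detections agree with this. The purple and yellow boxes are the decoys.

```bash
cat >> h.py <<'E'
def yaw(s):
    a,b,c,d=s["orientation"]; # world direction of tool y
    return np.arctan2(1-2*(b*b+d*d),2*(b*c-a*d))
def go(x,y,z,psi=None):
    s=bot.read_state(); p=s["tool_pos"]; f=yaw(s)
    ey=np.array([np.cos(f),np.sin(f)]); ex=np.array([-ey[1],ey[0]])
    d=np.array([x,y])-p[:2]
    t=0 if psi is None else (f-psi+np.pi/2)%np.pi-np.pi/2
    j=s["joint_positions"]
    print("tool",p.round(4),"psi",f.round(3),"j6",j[5].round(2),"-> j6",round(np.arctan2(y,x)-f+t,2),"MOVE",(1000*np.r_[d@ex,d@ey,p[2]-z]).round(1),"turn",round(t,3),"wf",s["wrist_force"].round(1),"open",round(s["opening"],3),"t",round(s["time"],1))
E
python3 - <<'E'
from h import *
go(.454,.091,.25)
c=bot.capture("wrist"); print(np.linalg.inv(c["view"]).round(3))
# angles from silhouettes (scene)
for cam in ("top","scene"):
  c=bot.capture(cam)
  for l,z in (("nest_oblong",.014),("nest_square",.014),("slide_box_mid",.06),("loupe_mid",.03)):
    for r in bot.silhouettes(cam,l)[:4]:
        m=r["mask"].astype(np.uint8); cs=max(cv2.findContours(m,0,2)[0],key=cv2.contourArea)[:,0]
        P=np.array([ray(c,u,z)[:2]*1000 for u in cs],np.float32); print(cam,l,round(r["p"],2),[np.round(q,1) for q in cv2.minAreaRect(P)])
E
```

```text
tool [0.1505 0.555  0.2387] psi 1.306 j6 -0.21 -> j6 -1.11 MOVE [-414.4 -368.4  -11.3] turn 0 wf [-0.4 -0.6 -0.2] open 1.003 t 1.1
[[ 0.261  0.925  0.275  0.079]
 [ 0.965 -0.251 -0.074  0.574]
 [ 0.     0.285 -0.959  0.384]
 [ 0.     0.     0.     1.   ]]
top nest_oblong 0.97 [array([432.5, -89. ]), array([135.1,  96.3]), np.float64(4.3)]
top nest_square 0.97 [array([377.1, 278.1]), array([107.4, 105.1]), np.float64(85.4)]
top slide_box_mid 0.93 [array([ 226.6, -259.9]), array([96.2, 57.8]), np.float64(39.3)]
top slide_box_mid 0.86 [array([318.1, 107.1]), array([69.1, 96.1]), np.float64(58.9)]
top slide_box_mid 0.64 [array([ 372.7, -258.9]), array([99.2, 64.9]), np.float64(75.5)]
top slide_box_mid 0.6 [array([ 362.4, -611.2]), array([ 52.6, 112.4]), np.float64(22.5)]
top loupe_mid 0.52 [array([ 612.6, -103.7]), array([60.9, 45.9]), np.float64(4.3)]
scene nest_oblong 0.64 [array([441.7, -87.9]), array([155.2, 101. ]), np.float64(4.5)]
scene nest_square 0.82 [array([384.3, 279.1]), array([112.3, 119.6]), np.float64(84.4)]
scene slide_box_mid 0.96 [array([ 409.9, -259.8]), array([102.7, 118. ]), np.float64(79.0)]
scene slide_box_mid 0.9 [array([ 266.2, -260.3]), array([149.6, 103.4]), np.float64(38.2)]
scene slide_box_mid 0.67 [array([ 402.7, -605.6]), array([127.3,  94.5]), np.float64(22.0)]
scene slide_box_mid 0.57 [array([353.5,  99. ]), array([ 59.4, 169.5]), np.float64(60.4)]
scene loupe_mid 0.67 [array([ 613.2, -101.1]), array([50.7, 91.4]), np.float64(82.6)]
```

>>> {"op": "play_rows", "data": {
  "deltas": "-55 -49 -2 0 0;-110 -98 -4 0 0;-165 -147 -6 0 0;-212 -189 -8 0 0;-255 -227 -10 0 0",
  "force": 15
}}

```text
time: 2.28
tool_pos: [0.3221, 0.2918, 0.2482]
orientation: [0.001, 0.132, 0.991, 0.0]
wrist_force: [0.4, -0.4, 0.8]
opening: 1.002
finger_force: 0.0
```

>>> {"op": "play_rows", "data": {
  "deltas": "-45 -40 0 0 0;-90 -80 0 0 0;-130 -116 -1 0 0;-159 -141 -1 0 0;-159 -141 -1 0 0"
}}

```text
time: 2.9
tool_pos: [0.439, 0.1137, 0.2489]
orientation: [0.0, 0.134, 0.991, -0.0]
wrist_force: [-0.2, 0.1, -0.4]
opening: 1.0
finger_force: 0.0
```

```bash
python3 - <<'E'
from h import *
c=places("wrist",L[:1]+L[4:5]); save(c,"w1.png"); go(.454,.091,.028)
E
```

```text
wrist nest_big_round 0.71 [0.626 0.101 0.004] [347. 299.]
wrist nest_big_round 0.36 [0.565 0.322 0.028] [523. 222.]
tool [0.4373 0.1162 0.2486] psi 1.306 j6 -1.31 -> j6 -1.11 MOVE [-22.7 -20.  220.6] turn 0 wf [ 0.2  1.3 -0.1] open 1.005 t 3.0
```

View pics/w1.png

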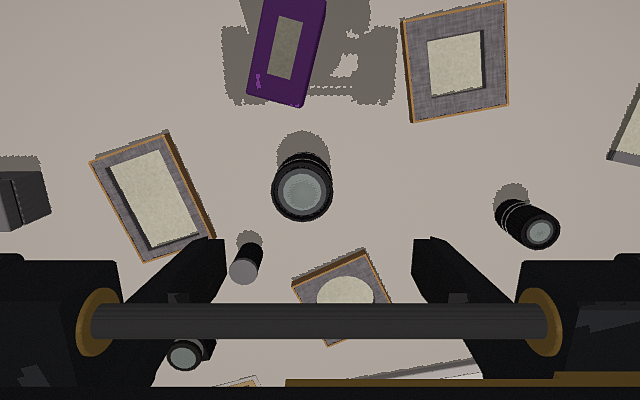

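The wrist view shows the thick lens with its top at (303,192), and the film can at (245,265) left of it. Next I measure it by ray casting.

```bash
python3 - <<'E'
from h import *
c=bot.capture("wrist")
print("lens",ray(c,(303,192),.074),"oblong floor",ray(c,(155,199),.004),"square",ray(c,(455,64),.004),"slim top",ray(c,(540,231),.06))
for l,z in ((L[6],.014),(L[7],.014)):
    for r in bot.silhouettes("wrist",l)[:2]:
        cs=max(cv2.findContours(r["mask"].astype(np.uint8),0,2)[0],key=cv2.contourArea)[:,0]
        print(l,r["p"],[np.round(q,1) for q in cv2.minAreaRect(np.array([ray(c,u,z)[:2]*1000 for u in cs],np.float32))])
p=ray(c,(303,192),.074); go(p[0],p[1],.028)
E
```

```text
lens [0.45005414 0.09687236 0.074     ] oblong floor [ 0.43051292 -0.08520515  0.004     ] square [0.37373245 0.28497823 0.004     ] slim top [0.56044439 0.32527309 0.06      ]
nest_square 0.65 [array([376.9, 279.1]), array([108.1, 104.8]), np.float64(84.3)]
nest_oblong 0.87 [array([432.5, -84.2]), array([136.6, 103. ]), np.float64(3.7)]
nest_oblong 0.43 [array([462.5,  86.2]), array([71.2, 84.2]), np.float64(75.4)]
tool [0.4373 0.1167 0.2488] psi 1.308 j6 -1.31 -> j6 -1.1 MOVE [-17.5 -15.8 220.8] turn 0 wf [-0.5 -0.3  0.5] open 1.0 t 3.2
```

>>> {"op": "play_rows", "data": {
  "deltas": "-20 -18 40 0 0;-20 -18 90 0 0;-20 -18 140 0 0;-20 -18 180 0 0;-20 -18 180 0 0"
}}

```text
time: 3.82
tool_pos: [0.4493, 0.094, 0.0663]
orientation: [-0.003, 0.131, 0.991, -0.0]
wrist_force: [0.6, -0.8, 0.2]
opening: 1.0
finger_force: 0.0
```

>>> {"op": "play_rows", "data": {
  "deltas": "0 0 20 0 0;0 0 41 0 0;0 0 41 0 130;0 0 41 0 255;0 0 41 0 255",
  "force": 20
}}

```text
time: 4.45
tool_pos: [0.4536, 0.0931, 0.0293]
orientation: [0.001, 0.132, 0.991, 0.0]
wrist_force: [-1.3, 0.3, 6.0]
opening: 0.697
finger_force: 20.0
```

>>> {"op": "play_rows", "data": {
  "deltas": "0 0 0 0 255;0 0 0 0 255;0 0 -15 0 255;0 0 -40 0 255;0 0 -60 0 255"
}}

```text
time: 5.08
tool_pos: [0.4523, 0.0931, 0.0892]
orientation: [0.0, 0.132, 0.991, 0.0]
wrist_force: [0.4, -0.6, -3.1]
opening: 0.697
finger_force: 20.0
```

```bash
python3 - <<'E'
from h import *
c=places("wrist",L[4:5]); save(c,"w2.png"); go(.623,.10,.09)
E
```

```text
wrist nest_big_round 0.63 [0.629 0.099 0.008] [381. 395.]
tool [0.4541 0.0931 0.0904] psi 1.306 j6 -1.36 -> j6 -1.15 MOVE [-161.2   50.8    0.4] turn 0 wf [ 0.6  0.5 -2.4] open 0.698 t 5.2
```

View pics/w2.png

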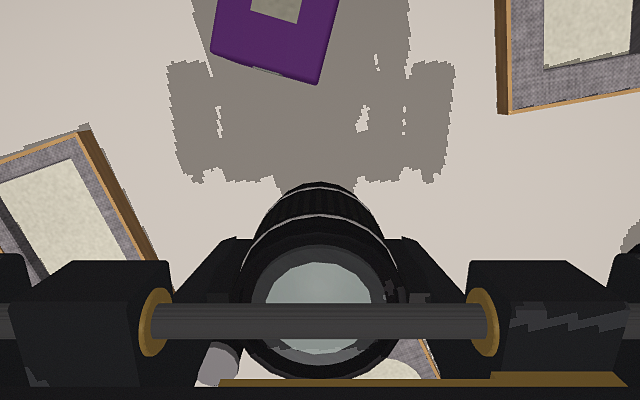

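```bash
python3 - <<'E'
from h import *
c=bot.capture("wrist"); print("held top",ray(c,(322,308),.135)); go(.45,.1,.1)
for cam in ("top","scene"):
  c=bot.capture(cam)
  for l in L[4:8]:
    for r in bot.silhouettes(cam,l)[:1]:
        cs=max(cv2.findContours(r["mask"].astype(np.uint8),0,2)[0],key=cv2.contourArea)[:,0]
        P=np.array([ray(c,u,.014)[:2]*1000 for u in cs],np.float32); print(cam,l,round(r["p"],2),[np.round(q,1) for q in cv2.minAreaRect(P)])
        a=c["color"].astype(int).min(2); m=cv2.erode(r["mask"].astype(np.uint8),np.ones((5,5))); v=a[m>0]; t,_=cv2.threshold(v.astype(np.uint8),0,255,16+8)
        k=((a>t)*m).astype(np.uint8); n,_,S,C=cv2.connectedComponentsWithStats(k); i=1+np.argmax(S[1:,4]); print("   floor",C[i].round(1),ray(c,C[i],.006).round(4),S[i])
E
```

```text
held top [0.45033296 0.09500337 0.135     ]
tool [0.4533 0.0931 0.0891] psi 1.306 j6 -1.36 -> j6 -1.09 MOVE [  5.    5.8 -10.9] turn 0 wf [ 0.   0.3 -3.4] open 0.694 t 5.2
top nest_big_round 0.91 [array([622.8,  95.9]), array([107.3, 105. ]), np.float64(10.4)]Traceback (most recent call last):
  File "<stdin>", line 9, in <module>
cv2.error: OpenCV(4.12.0) /io/opencv/modules/imgproc/src/thresh.cpp:1629: error: (-215:Assertion failed) automatic_thresh != (cv::THRESH_OTSU | cv::THRESH_TRIANGLE) in function 'threshold'
```

```bash
python3 - <<'E'
from h import *
for cam in ("top","scene"):
  c=bot.capture(cam)
  for l in L[4:8]:
    for r in bot.silhouettes(cam,l)[:1]:
        cs=max(cv2.findContours(r["mask"].astype(np.uint8),0,2)[0],key=cv2.contourArea)[:,0]
        P=np.array([ray(c,u,.014)[:2]*1000 for u in cs],np.float32); print(cam,l,round(r["p"],2),[np.round(q,1) for q in cv2.minAreaRect(P)])
        a=c["color"].min(2); m=cv2.erode(r["mask"].astype(np.uint8),np.ones((5,5))); t,_=cv2.threshold(a[m>0],0,255,8)
        k=((a>t)*m).astype(np.uint8); n,_,S,C=cv2.connectedComponentsWithStats(k); i=1+np.argmax(S[1:,4]); print("   floor",C[i].round(1),ray(c,C[i],.006).round(4),S[i])
E
```

```text
top nest_big_round 0.88 [array([621.7,  94.9]), array([112.2, 104. ]), np.float64(11.7)]
   floor [251.  143.9] [0.6311 0.087  0.006 ] [238 135  22  22 235]
top nest_small_round 0.65 [array([ 559.8, -299.4]), array([105.1,  97.6]), np.float64(2.5)]
   floor [373.8 174.5] [ 0.561  -0.2995  0.006 ] [365 167  18  16 220]
top nest_oblong 0.89 [array([432.5, -89.1]), array([135.1,  96.3]), np.float64(4.3)]
   floor [301.7 210.7] [ 0.4313 -0.0882  0.006 ] [291 193  23  36 756]
scene nest_big_round 0.78 [array([630.2,  95.5]), array([117.5, 112.5]), np.float64(11.7)]
   floor [430.4 252.9] [0.6264 0.0991 0.006 ] [416 243  30  21 493]
scene nest_small_round 0.92 [array([ 569.7, -299.6]), array([115.9, 105.9]), np.float64(2.4)]
   floor [267.1 249. ] [ 0.5642 -0.2986  0.006 ] [256 242  23  15 259]
scene nest_square 0.64 [array([385.7, 277. ]), array([109.2, 114.5]), np.float64(83.4)]
   floor [461.7 183.1] [0.3768 0.2828 0.006 ] [451 178  22  11 193]
scene nest_oblong 0.93 [array([440.6, -88.4]), array([148.7,  99.2]), np.float64(3.3)]
   floor [342.3 206.9] [ 0.4366 -0.0873  0.006 ] [328 193  31  28 603]
```

>>> {"op": "play_rows", "data": {
  "deltas": "-40 12 -10 0 255;-85 25 -10 0 255;-125 37 -10 0 255;-166 49 -10 0 255;-166 49 -10 0 255"
}}

```text
time: 6.45
tool_pos: [0.6279, 0.0966, 0.0974]
orientation: [0.001, 0.132, 0.991, 0.0]
wrist_force: [-1.1, 0.4, -3.6]
opening: 0.695
finger_force: 20.0
```

```bash
python3 - <<'E'
from h import *
c=places("wrist",L[4:5]); save(c,"w3.png"); go(.626,.097,.032)
for r in bot.silhouettes("wrist",L[4])[:1]:
    print(cv2.boundingRect(r["mask"].astype(np.uint8)))
E
```

```text
wrist nest_big_round 0.73 [0.627 0.097 0.003] [319. 198.]
tool [0.6246 0.097  0.0968] psi 1.306 j6 -1.34 -> j6 -1.15 MOVE [-1.3  0.4 64.8] turn 0 wf [-0.7  0.  -3.2] open 0.699 t 6.5
```

View pics/w3.png

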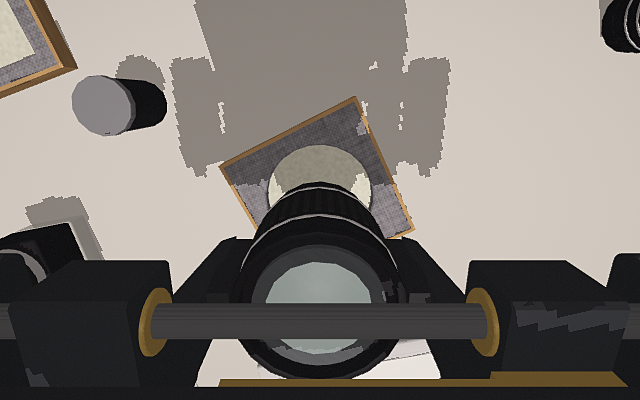

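```bash
python3 - <<'E'
from h import *
c=bot.capture("wrist")
a,b,d=[ray(c,u,.014) for u in ((356,97),(220,166),(413,230))]
print(a,b,d,"centre",(b+d)/2,np.linalg.norm(a-b),np.linalg.norm(a-d))
s=bot.read_state();f=yaw(s);ex=np.array([-np.sin(f),np.cos(f)])
t=ray(c,(319,145),.014)[:2]; print("rim-based",t-ex*.038, "L/R rim", ray(c,(266,192),.014),ray(c,(371,192),.014))
go(*((b+d)/2)[:2],.0325)
print("held top",ray(c,(322,308),.143))
E
```

```text
[0.56019016 0.13909232 0.014     ] [0.57998194 0.03901207 0.014     ] [0.66067378 0.15747888 0.014     ] centre [0.62032786 0.09824548 0.014     ] 0.10201848201340798 0.10215196743228953
rim-based [0.62048831 0.09804701] L/R rim [0.60578269 0.06372971 0.014     ] [0.62492283 0.13447203 0.014     ]
tool [0.624  0.0971 0.0972] psi 1.306 j6 -1.34 -> j6 -1.15 MOVE [ 3.9  0.1 64.7] turn 0 wf [ 0.4  0.5 -3.2] open 0.702 t 6.7
held top [0.61965499 0.09921293 0.143     ]
```

>>> {"op": "play_rows", "data": {
  "deltas": "0 0 25 0 255;0 0 45 0 255;0 0 56 0 255;0 0 61 0 255;0 0 61 0 255"
}}

```text
time: 7.28
tool_pos: [0.6255, 0.097, 0.0367]
orientation: [-0.0, 0.132, 0.991, -0.0]
wrist_force: [0.6, 0.2, -3.2]
opening: 0.698
finger_force: 20.0
```

>>> {"op": "play_rows", "data": {
  "deltas": "0 0 1 0 255;0 0 2 0 255;0 0 3 0 255;0 0 3 0 255;0 0 3 0 255"
}}

```text
time: 7.9
tool_pos: [0.6255, 0.0969, 0.0338]
orientation: [0.0, 0.132, 0.991, -0.0]
wrist_force: [-0.0, -0.5, -3.1]
opening: 0.701
finger_force: 20.0
```

>>> {"op": "play_rows", "data": {
  "deltas": "0 0 0.5 0 255;0 0 1 0 255;0 0 1 0 255;0 0 1 0 255;0 0 1 0 255"
}}

```text
time: 8.52
tool_pos: [0.6255, 0.097, 0.0333]
orientation: [0.0, 0.132, 0.991, -0.0]
wrist_force: [-4.4, 0.4, 5.5]
opening: 0.7
finger_force: 20.0
```

>>> {"op": "play_rows", "data": {
  "deltas": "0 0 0.5 0 255;0 0 1 0 255;0 0 1 0 255;0 0 1 0 255;0 0 1 0 255"
}}

```text
time: 9.15
tool_pos: [0.6256, 0.097, 0.0333]
orientation: [0.0, 0.132, 0.991, -0.0]
wrist_force: [-8.3, -0.4, 12.1]
opening: 0.697
finger_force: 20.0
```

>>> {"op": "play_rows", "data": {
  "deltas": "0 0 -0.7 0 255;0 0 -1 0 255;0 0 -1 0 40;0 0 -1 0 0;0 0 -1 0 0"
}}

```text
time: 9.78
tool_pos: [0.6256, 0.0969, 0.0326]
orientation: [0.0, 0.132, 0.991, 0.0]
wrist_force: [-0.4, -0.5, 0.1]
opening: 0.995
finger_force: 0.0
```

>>> {"op": "play_rows", "data": {
  "deltas": "0 0 -20 0 0;0 0 -50 0 0;0 0 -100 0 0;0 0 -150 0 0;0 0 -160 0 0"
}}

```text
time: 10.4
tool_pos: [0.6282, 0.097, 0.1992]
orientation: [0.005, 0.132, 0.991, 0.0]
wrist_force: [1.7, 0.5, 0.9]
opening: 1.005
finger_force: 0.0
```

```bash
python3 - <<'E'
from h import *
c=places("wrist",L[:2]); save(c,"w4.png"); go(.563,.324,.2)
E
```

```text
wrist slim_lens_mid 0.64 [0.565 0.316 0.029] [548.  38.]
tool [0.6254 0.097  0.1932] psi 1.306 j6 -1.34 -> j6 -0.78 MOVE [119.6 202.8  -6.8] turn 0 wf [ 0.1 -0.3 -0.1] open 1.001 t 10.6
```

View pics/w4.png

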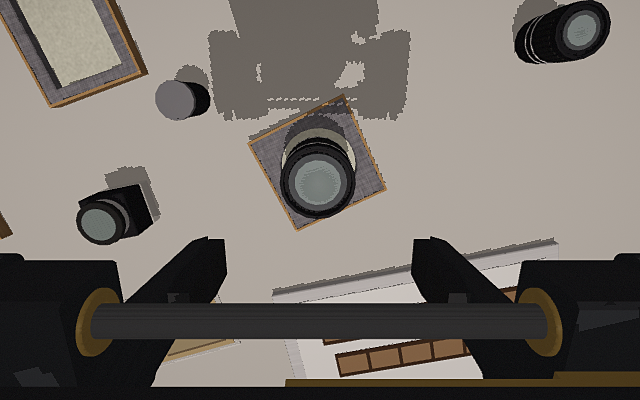

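The thick lens stands in its cut-out at (318,180). The slim lens top is at about (582,30) and the loupe eyepiece at (101,224).

```bash
python3 - <<'E'
from h import *
c=bot.capture("wrist"); p=ray(c,(582,30),.06); print("slim",p,"loupe",ray(c,(101,224),.062)); go(.563,.324,.2)
E
```

```text
slim [0.56085294 0.31792838 0.06      ] loupe [ 0.6087772  -0.09472297  0.062     ]
tool [0.6247 0.097  0.1918] psi 1.306 j6 -1.34 -> j6 -0.78 MOVE [118.9 202.9  -8.2] turn 0 wf [-0.3 -0.3 -0.6] open 1.001 t 10.6
```

>>> {"op": "play_rows", "data": {
  "deltas": "30 50 0 0 0;60 100 0 0 0;90 150 0 0 0;119 200 0 0 0;119 200 0 0 0"
}}

```text
time: 11.22
tool_pos: [0.5599, 0.3246, 0.1902]
orientation: [-0.002, 0.129, 0.992, -0.001]
wrist_force: [0.8, -1.2, -0.2]
opening: 1.006
finger_force: 0.0
```

```bash
python3 - <<'E'
from h import *
c=places("wrist",L[1:2]); save(c,"w5.png")
for r in bot.silhouettes("wrist",L[1])[:1]: print(cv2.boundingRect(r["mask"].astype(np.uint8)))
go(.563,.322,.02)
E
```

```text
wrist slim_lens_mid 0.79 [0.566 0.319 0.03 ] [315. 186.]
(295, 157, 48, 59)
tool [0.5624 0.3203 0.1911] psi 1.306 j6 -0.97 -> j6 -0.79 MOVE [ -0.2   1.8 171.1] turn 0 wf [ 1.  -0.5 -0.6] open 0.997 t 11.4
```

View pics/w5.png

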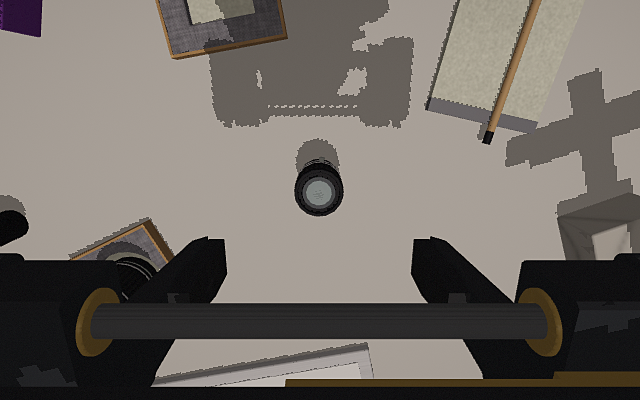

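>>> {"op": "play_rows", "data": {
  "deltas": "-2 0 40 0 0;-2 0 90 0 0;-2 0 135 0 0;-2 0 160 0 0;-2 0 168 0 0"
}}

```text
time: 12.0
tool_pos: [0.5639, 0.3182, 0.0221]
orientation: [-0.002, 0.133, 0.991, -0.001]
wrist_force: [1.2, -0.2, 0.9]
opening: 0.999
finger_force: 0.0
```

>>> {"op": "play_rows", "data": {
  "deltas": "0 0 0 0 0;0 0 0 0 130;0 0 0 0 255;0 0 0 0 255;0 0 0 0 255",
  "force": 15
}}

```text
time: 12.62
tool_pos: [0.565, 0.3208, 0.0251]
orientation: [0.0, 0.132, 0.991, 0.0]
wrist_force: [0.1, -0.7, 0.5]
opening: 0.572
finger_force: 0.0
```

>>> {"op": "play_rows", "data": {
  "deltas": "0 0 0 0 255;0 0 0 0 255;0 0 -20 0 255;0 0 -60 0 255;0 0 -110 0 255"
}}

```text
time: 13.25
tool_pos: [0.5639, 0.3202, 0.1356]
orientation: [-0.001, 0.132, 0.991, -0.001]
wrist_force: [0.5, -0.6, -1.3]
opening: 0.474
finger_force: 15.0
```

```bash
python3 - <<'E'
from h import *
go(.562,-.299,.13)
E
```

```text
tool [0.5639 0.3202 0.1356] psi 1.306 j6 -0.97 -> j6 -1.79 MOVE [-160.3 -598.1    5.6] turn 0 wf [ 0.5 -0.6 -1.3] open 0.474 t 13.2
```

>>> {"op": "play_rows", "data": {
  "deltas": "-12 -46 0 0 255;-25 -92 0 0 255;-37 -138 0 0 255;-49 -184 0 0 255;-62 -230 0 0 255"
}}

```text
time: 13.88
tool_pos: [0.5644, 0.0809, 0.1359]
orientation: [0.0, 0.132, 0.991, -0.0]
wrist_force: [0.4, 0.6, -2.3]
opening: 0.476
finger_force: 15.0
```

>>> {"op": "play_rows", "data": {
  "deltas": "-12 -46 0 0 255;-25 -92 0 0 255;-37 -138 0 0 255;-49 -184 0 0 255;-62 -230 0 0 255"
}}

```text
time: 14.5
tool_pos: [0.564, -0.1574, 0.136]
orientation: [0.0, 0.132, 0.991, -0.0]
wrist_force: [-0.2, 0.2, -1.7]
opening: 0.477
finger_force: 15.0
```

>>> {"op": "play_rows", "data": {
  "deltas": "-12 -46 15 0 255;-24 -92 30 0 255;-36 -137 35 0 255;-36 -137 35 0 255;-36 -137 35 0 255"
}}

```text
time: 15.12
tool_pos: [0.5629, -0.2972, 0.1003]
orientation: [-0.0, 0.132, 0.991, 0.0]
wrist_force: [-0.2, 0.3, -1.8]
opening: 0.474
finger_force: 15.0
```

```bash
python3 - <<'E'
from h import *
c=places("wrist",L[5:6]); save(c,"w6.png")
go(.562,-.299,.03)
E
```

```text
wrist nest_small_round 0.7 [ 0.559 -0.301  0.   ] [313. 193.]
tool [ 0.5632 -0.2963  0.1003] psi 1.307 j6 -1.98 -> j6 -1.8 MOVE [ 0.4 -3.  70.3] turn 0 wf [ 0.4 -0.1 -1.6] open 0.482 t 15.2
```

View pics/w6.png

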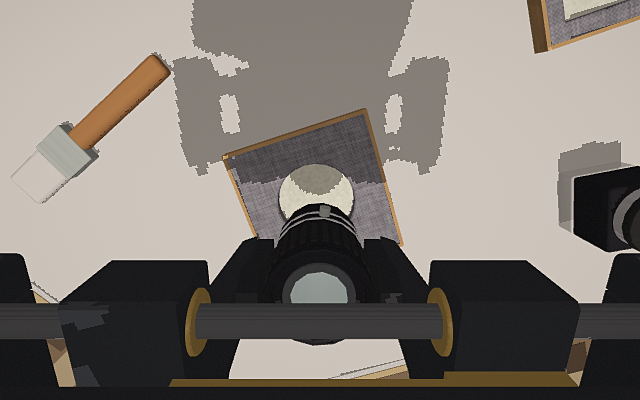

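The cut-out shows at (316,200), its far rim at (316,164), and the lens hangs above with its glass centre near (319,301).

```bash
python3 - <<'E'
from h import *
c=bot.capture("wrist"); s=bot.read_state();f=yaw(s);ex=np.array([-np.sin(f),np.cos(f)])
t=ray(c,(316,164),.014)[:2]-ex*.028; g=ray(c,(319,301),.135)[:2]; print("nest",t,"lens",g)
a,b=[ray(c,u,.014) for u in ((223,157),(403,243))]; print("tray centre",(a+b)/2,np.linalg.norm(a-b))
go(*(t-g+s["tool_pos"][:2]),.035)
E
```

```text
nest [ 0.56270689 -0.29820644] lens [ 0.56307778 -0.29636717]
tray centre [ 0.56207351 -0.29779611  0.014     ] 0.1434760599491674
tool [ 0.5633 -0.2962  0.1003] psi 1.307 j6 -1.98 -> j6 -1.79 MOVE [-0.1 -1.9 65.3] turn 0 wf [ 0.  -0.1 -2.1] open 0.474 t 15.3
```

>>> {"op": "play_rows", "data": {
  "deltas": "0 -2 25 0 255;0 -2 50 0 255;0 -2 64 0 255;0 -2 69 0 255;0 -2 69 0 255"
}}

```text
time: 15.9
tool_pos: [0.5628, -0.2992, 0.0311]
orientation: [0.0, 0.132, 0.991, -0.0]
wrist_force: [0.2, -0.1, -1.6]
opening: 0.473
finger_force: 15.0
```

>>> {"op": "play_rows", "data": {
  "deltas": "0 0 0.5 0 255;0 0 1 0 255;0 0 1.5 0 255;0 0 1.5 0 255;0 0 1.5 0 255"
}}

```text
time: 16.52
tool_pos: [0.5625, -0.2994, 0.0293]
orientation: [-0.0, 0.132, 0.991, 0.0]
wrist_force: [-0.2, -0.4, -2.3]
opening: 0.478
finger_force: 15.0
```

>>> {"op": "play_rows", "data": {
  "deltas": "0 0 0.5 0 255;0 0 1 0 255;0 0 1 0 255;0 0 1 0 255;0 0 1 0 255"
}}

```text
time: 17.15
tool_pos: [0.5626, -0.2995, 0.0289]
orientation: [0.0, 0.132, 0.991, -0.0]
wrist_force: [-1.9, 1.7, 5.8]
opening: 0.475
finger_force: 15.0
```

>>> {"op": "play_rows", "data": {
  "deltas": "0 0 -0.7 0 255;0 0 -0.7 0 255;0 0 -0.7 0 60;0 0 -0.7 0 0;0 0 -0.7 0 0"
}}

```text
time: 17.77
tool_pos: [0.5626, -0.2994, 0.0289]
orientation: [0.0, 0.132, 0.991, -0.0]
wrist_force: [1.5, -0.6, -0.1]
opening: 0.792
finger_force: 0.0
```

>>> {"op": "play_rows", "data": {
  "deltas": "0 0 -20 0 0;0 0 -60 0 0;0 0 -110 0 0;0 50 -160 0 0;0 100 -165 0 0"
}}

```text
time: 18.4
tool_pos: [0.5909, -0.2041, 0.2001]
orientation: [0.004, 0.133, 0.991, -0.002]
wrist_force: [0.5, 0.1, -0.5]
opening: 0.998
finger_force: 0.0
```

>>> {"op": "play_rows", "data": {
  "deltas": "0 50 0 0 0;0 97 0 0 0;0 97 0 0 0;0 97 0 0 0;0 97 0 0 0"
}}

```text
time: 19.02
tool_pos: [0.614, -0.1106, 0.1944]
orientation: [0.0, 0.133, 0.991, -0.0]
wrist_force: [-0.1, 0.3, -0.5]
opening: 1.003
finger_force: 0.0
```

```bash
python3 - <<'E'
from h import *
c=places("wrist",L[1:3]); save(c,"w7.png")
for r in bot.silhouettes("wrist",L[2])[:1]: print(cv2.boundingRect(r["mask"].astype(np.uint8)))
go(.612,-.103,.02)
E
```

```text
wrist slim_lens_mid 0.68 [ 0.564 -0.303  0.031] [106. 179.]
wrist loupe_mid 0.96 [ 0.613 -0.103  0.031] [327. 174.]
wrist loupe_mid 0.58 [ 0.563 -0.304  0.032] [104. 179.]
(300, 143, 57, 63)
tool [ 0.6139 -0.1102  0.1939] psi 1.305 j6 -1.67 -> j6 -1.47 MOVE [  3.7   6.5 173.9] turn 0 wf [ 1.3 -0.3 -0.4] open 0.998 t 19.2
```

View pics/w7.png

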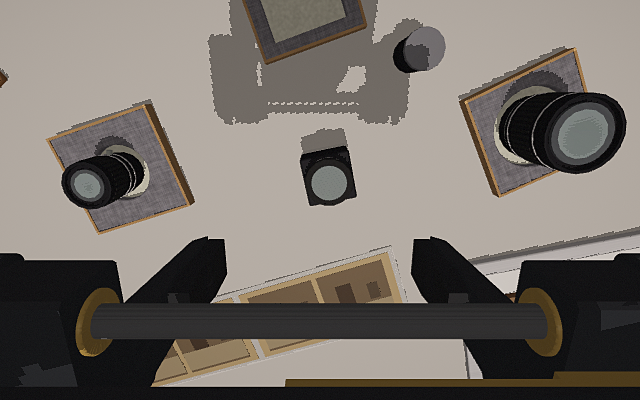

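Both lenses stand in their trays. The loupe eyepiece is at (330,183), its shoulder's near edge from about (308,206) to (356,198).

```bash
python3 - <<'E'
from h import *
c=bot.capture("wrist")
i=c["color"][130:220,280:380,::-1]; cv2.imwrite("pics/w8.png",cv2.resize(cv2.convertScaleAbs(i,alpha=2.5),None,fx=6,fy=6,interpolation=2))
a,b=[ray(c,u,.048) for u in ((308,206),(356,198))]; d=b-a; print(np.linalg.norm(d),np.arctan2(d[1],d[0])); print(ray(c,(330,183),.062))
go(.612,-.1035,.02,np.arctan2(d[1],d[0]))
E
```

```text
0.043686599905333016 1.4782845062081384
[ 0.61377249 -0.10048447  0.062     ]
tool [ 0.6139 -0.1101  0.1939] psi 1.305 j6 -1.67 -> j6 -1.65 MOVE [  3.6   5.8 173.9] turn -0.173 wf [-0.  -0.2 -0.3] open 1.001 t 19.3
```

View pics/w8.png

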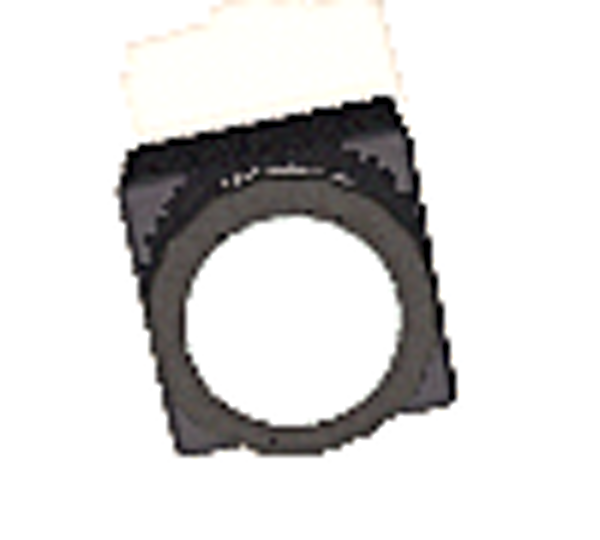

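>>> {"op": "play_rows", "data": {
  "deltas": "3 8 30 -0.18 0;3 8 80 -0.18 0;3 8 130 -0.18 0;3 8 160 -0.18 0;3 8 173 -0.18 0"
}}

```text
time: 19.9
tool_pos: [0.6119, -0.1006, 0.0187]
orientation: [-0.002, 0.043, 0.999, 0.001]
wrist_force: [0.9, -0.5, -0.1]
opening: 1.0
finger_force: 0.0
```

>>> {"op": "play_rows", "data": {
  "deltas": "0 0 0 0 0;0 0 0 0 0;0 0 0 0 150;0 0 0 0 255;0 0 0 0 255",
  "force": 12
}}

```text
time: 20.52
tool_pos: [0.6135, -0.1008, 0.0214]
orientation: [0.0, 0.042, 0.999, -0.0]
wrist_force: [-0.6, 0.7, 0.4]
opening: 0.681
finger_force: 0.0
```

>>> {"op": "play_rows", "data": {
  "deltas": "0 0 0 0 255;0 0 0 0 255;0 0 -20 0 255;0 0 -60 0 255;0 0 -110 0 255"
}}

```text
time: 21.15
tool_pos: [0.6126, -0.1005, 0.1322]
orientation: [-0.001, 0.042, 0.999, 0.0]
wrist_force: [0.3, -0.8, -0.8]
opening: 0.497
finger_force: 12.0
```

```bash
python3 - <<'E'
from h import *
go(.377,.281,.13,np.radians(84.3))
E
```

```text
tool [ 0.6126 -0.1005  0.1322] psi 1.486 j6 -1.84 -> j6 -0.83 MOVE [267.  360.1   2.2] turn 0.015 wf [ 0.3 -0.8 -0.8] open 0.497 t 21.1
```

>>> {"op": "play_rows", "data": {
  "deltas": "27 36 0 0 255;53 72 0 0 255;80 108 0 0 255;107 144 0 0 255;133 180 0 0 255"
}}

```text
time: 21.78
tool_pos: [0.4955, 0.091, 0.1323]
orientation: [0.001, 0.042, 0.999, 0.0]
wrist_force: [-0.4, -0.2, -0.9]
opening: 0.498
finger_force: 12.0
```

>>> {"op": "play_rows", "data": {
  "deltas": "27 36 0 0.015 255;53 72 0 0.015 255;80 108 0 0.015 255;107 144 15 0.015 255;134 180 30 0.015 255"
}}

```text
time: 22.4
tool_pos: [0.3776, 0.2821, 0.1023]
orientation: [0.001, 0.05, 0.999, 0.001]
wrist_force: [0.1, 0.3, -0.1]
opening: 0.494
finger_force: 12.0
```

>>> {"op": "play_rows", "data": {
  "deltas": "0 0 3 0 255;0 0 3 0 255;0 0 3 0 255;0 0 3 0 255;0 0 3 0 255"
}}

```text
time: 23.02
tool_pos: [0.3783, 0.2802, 0.0982]
orientation: [0.0, 0.05, 0.999, 0.0]
wrist_force: [1.0, -0.4, -1.2]
opening: 0.498
finger_force: 12.0
```

```bash
python3 - <<'E'
from h import *
c=places("wrist",L[6:7]); save(c,"w9.png")
go(.377,.281,.025)
E
```

```text
wrist nest_square 0.83 [0.376 0.284 0.001] [324. 194.]
tool [0.378  0.2803 0.098 ] psi 1.47 j6 -1.09 -> j6 -0.83 MOVE [ 1.1  0.6 73. ] turn 0 wf [ 0.2  0.9 -0.6] open 0.494 t 23.1
```

View pics/w9.png

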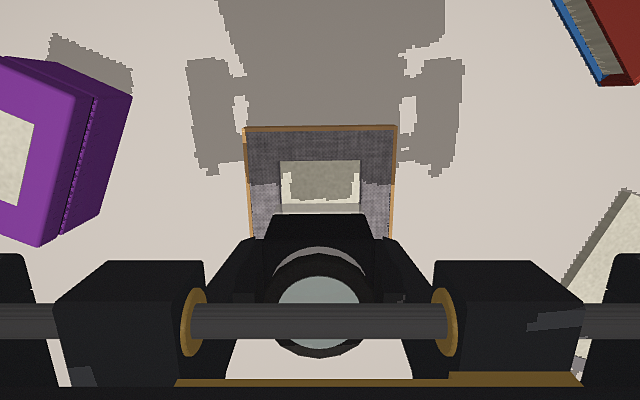

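The loupe is aligned with the square cut-out: columns 280 to 360, far rim at row 160, eyepiece centre near (319,306).

```bash
python3 - <<'E'
from h import *
c=bot.capture("wrist"); s=bot.read_state();f=yaw(s);ex=np.array([-np.sin(f),np.cos(f)])
t=ray(c,(320,160),.014)[:2]-ex*.029; t2=ray(c,(320.5,126),.014)[:2]-ex*.052; g=ray(c,(319,306),.139)[:2]; print("nest",t,t2,"loupe",g,s["tool_pos"])
go(*(t-g+s["tool_pos"][:2]),.025)
E
```

```text
nest [0.37588753 0.28136273] [0.37609984 0.28164303] loupe [0.37574998 0.28050886] [0.37791847 0.28037718 0.09800837]
tool [0.3779 0.2804 0.098 ] psi 1.47 j6 -1.09 -> j6 -0.83 MOVE [-0.1  0.9 73. ] turn 0 wf [ 0.5 -0.   0. ] open 0.5 t 23.2
```

>>> {"op": "play_rows", "data": {
  "deltas": "0 1 25 0 255;0 1 50 0 255;0 1 66 0 255;0 1 71 0 255;0 1 71 0 255"
}}

```text
time: 23.8
tool_pos: [0.378, 0.2816, 0.027]
orientation: [-0.0, 0.05, 0.999, -0.0]
wrist_force: [-0.4, 0.1, -0.7]
opening: 0.502
finger_force: 12.0
```

>>> {"op": "play_rows", "data": {
  "deltas": "0 0 0.5 0 255;0 0 1 0 255;0 0 1.5 0 255;0 0 1.5 0 255;0 0 1.5 0 255"
}}

```text
time: 24.42
tool_pos: [0.3779, 0.2816, 0.0255]
orientation: [0.0, 0.05, 0.999, 0.0]
wrist_force: [0.3, 0.5, -1.1]
opening: 0.497
finger_force: 12.0
```

>>> {"op": "play_rows", "data": {
  "deltas": "0 0 0.5 0 255;0 0 1 0 255;0 0 1 0 255;0 0 1 0 255;0 0 1 0 255"
}}

```text
time: 25.05
tool_pos: [0.3779, 0.2816, 0.0249]
orientation: [-0.0, 0.05, 0.999, -0.0]
wrist_force: [-2.2, -1.8, 6.4]
opening: 0.499
finger_force: 12.0
```

>>> {"op": "play_rows", "data": {
  "deltas": "0 0 -0.7 0 255;0 0 -0.7 0 255;0 0 -0.7 0 60;0 0 -0.7 0 0;0 0 -0.7 0 0"
}}

```text
time: 25.68
tool_pos: [0.3778, 0.2816, 0.0251]
orientation: [-0.0, 0.05, 0.999, -0.0]
wrist_force: [0.2, -0.6, 1.1]
opening: 0.812
finger_force: 0.0
```

>>> {"op": "play_rows", "data": {
  "deltas": "0 0 -20 0 0;0 0 -60 0 0;0 0 -110 0 0;-4 -45 -160 0 0;-8 -90 -190 0 0"
}}

```text
time: 26.3
tool_pos: [0.3772, 0.1908, 0.2174]
orientation: [0.001, 0.049, 0.999, 0.0]
wrist_force: [0.8, -0.7, -0.4]
opening: 1.0
finger_force: 0.0
```

>>> {"op": "play_rows", "data": {
  "deltas": "-4 -45 0 0.17 0;-8 -90 0 0.34 0;-13 -135 0 0.51 0;-17 -180 0 0.68 0;-21 -225 0 0.85 0"
}}

```text
time: 26.92
tool_pos: [0.3751, -0.0362, 0.2154]
orientation: [0.0, 0.46, 0.888, 0.0]
wrist_force: [-0.3, 0.2, 0.4]
opening: 1.002
finger_force: 0.0
```

```bash
python3 - <<'E'
from h import *
go(.374,-.26,.22,np.radians(-14.5))
E
```

```text
tool [ 0.3751 -0.0362  0.2154] psi 0.615 j6 -1.03 -> j6 -0.35 MOVE [-182.1 -130.1   -4.6] turn 0.868 wf [-0.3  0.2  0.4] open 1.002 t 26.9
```

>>> {"op": "play_rows", "data": {
  "deltas": "-38 -27 -1 0.175 0;-76 -54 -2 0.35 0;-114 -81 -3 0.525 0;-152 -108 -4 0.7 0;-182 -130 -5 0.87 0"
}}

```text
time: 27.55
tool_pos: [0.3752, -0.2603, 0.2202]
orientation: [0.0, 0.792, 0.611, 0.0]
wrist_force: [-0.4, -0.0, 0.4]
opening: 0.998
finger_force: 0.0
```

>>> {"op": "play_rows", "data": {
  "deltas": "0 0 0 0 0;0 0 0 0 0;0 0 0 0 0;0 0 0 0 0;0 0 0 0 0"
}}

```text
time: 28.18
tool_pos: [0.3756, -0.2579, 0.2203]
orientation: [0.0, 0.789, 0.614, 0.0]
wrist_force: [-0.3, 0.1, -1.0]
opening: 0.998
finger_force: 0.0
```

```bash
python3 - <<'E'
from h import *
c=places("wrist",L[3:4]); save(c,"w10.png")
for r in bot.silhouettes("wrist",L[3])[:2]:
    cs=max(cv2.findContours(r["mask"].astype(np.uint8),0,2)[0],key=cv2.contourArea)[:,0]
    print(cv2.minAreaRect(cs.astype(np.float32)))
go(.374,-.26,.025)
E
```

```text
wrist slide_box_mid 0.59 [ 0.228 -0.264  0.027] [184. 209.]
wrist slide_box_mid 0.55 [ 0.38  -0.264  0.028] [325. 174.]
((321.5, 173.0), (106.0, 61.0), 90.0)
((177.8845977783203, 207.423095703125), (63.51317596435547, 111.21739196777344), 33.6900634765625)
tool [ 0.3755 -0.2582  0.2202] psi -0.249 j6 -0.62 -> j6 -0.36 MOVE [ -2.1  -1.1 195.2] turn 0 wf [-0.6 -0.2 -0.1] open 1.001 t 28.3
```

View pics/w10.png

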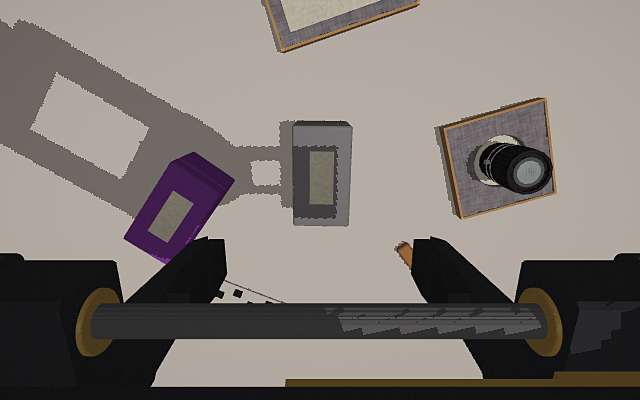

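The grey box spans columns 293 to 351 and rows 127 to 225, square with the gripper. The purple box to the left is clear of the fingers.

```bash
python3 - <<'E'
from h import *
c=bot.capture("wrist"); q=[ray(c,u,.06) for u in ((293,127),(351,127),(349.5,226),(294,225.5))]
m=np.mean(q,0); print(m,[np.linalg.norm(q[i]-q[i-1]).round(4) for i in range(4)], [np.arctan2(*(q[i]-q[i-1])[1::-1]).round(3) for i in range(4)]); go(m[0],m[1],.025)
E
```

```text
[ 0.37765401 -0.26003344  0.06      ] [np.float64(0.0933), np.float64(0.0513), np.float64(0.0938), np.float64(0.0534)] [np.float64(1.312), np.float64(-0.248), np.float64(-1.807), np.float64(2.884)]
tool [ 0.3755 -0.2583  0.2202] psi -0.249 j6 -0.62 -> j6 -0.35 MOVE [ -1.2   2.5 195.2] turn 0 wf [ 0.3  0.3 -0. ] open 0.998 t 28.4
```

>>> {"op": "play_rows", "data": {
  "deltas": "-1 2 40 0 0;-1 2 90 0 0;-1 2 140 0 0;-1 2 175 0 0;-1 2 193 0 0"
}}

```text
time: 29.0
tool_pos: [0.3762, -0.2588, 0.0251]
orientation: [-0.002, 0.789, 0.614, -0.0]
wrist_force: [-0.5, -0.0, -0.5]
opening: 1.0
finger_force: 0.0
```

>>> {"op": "play_rows", "data": {
  "deltas": "0 0 0 0 0;0 0 0 0 0;0 0 0 0 150;0 0 0 0 255;0 0 0 0 255",
  "force": 20
}}

```text
time: 29.62
tool_pos: [0.3774, -0.2601, 0.0276]
orientation: [0.0, 0.789, 0.614, 0.0]
wrist_force: [-0.6, -0.2, 0.4]
opening: 0.687
finger_force: 0.0
```

>>> {"op": "play_rows", "data": {
  "deltas": "0 0 0 0 255;0 0 0 0 255;0 0 -20 0 255;0 0 -60 0 255;0 0 -105 0 255"
}}

```text
time: 30.25
tool_pos: [0.3761, -0.2587, 0.1319]
orientation: [-0.002, 0.789, 0.614, -0.0]
wrist_force: [1.1, -1.0, -3.7]
opening: 0.609
finger_force: 20.0
```

```bash
python3 - <<'E'
from h import *
go(.433,-.088,.11,np.radians(94))
E
```

```text
tool [ 0.3761 -0.2587  0.1319] psi -0.249 j6 -0.61 -> j6 1.3 MOVE [179.5  13.1  21.9] turn 1.252 wf [ 1.1 -1.  -3.7] open 0.609 t 30.2
```

>>> {"op": "play_rows", "data": {
  "deltas": "25 2 0 0.16 255;50 4 0 0.32 255;75 6 0 0.48 255;100 7 0 0.64 255;120 9 0 0.8 255"
}}

```text
time: 30.88
tool_pos: [0.4148, -0.1443, 0.1313]
orientation: [-0.001, 0.967, 0.256, -0.001]
wrist_force: [0.1, 0.5, -3.0]
opening: 0.609
finger_force: 20.0
```

```bash
python3 - <<'E'
from h import *
go(.433,-.088,.105,np.radians(94))
E
```

```text
tool [ 0.4148 -0.1443  0.1313] psi -1.054 j6 0.45 -> j6 1.3 MOVE [ 43.6 -40.   26.3] turn 0.447 wf [ 0.1  0.5 -3. ] open 0.609 t 30.9
```

>>> {"op": "play_rows", "data": {
  "deltas": "15 -13 5 0.15 255;30 -27 15 0.3 255;44 -40 26 0.447 255;44 -40 26 0.447 255;44 -40 26 0.447 255"
}}

```text
time: 31.5
tool_pos: [0.4334, -0.0894, 0.106]
orientation: [-0.0, 0.999, 0.039, -0.0]
wrist_force: [-0.4, -0.0, -3.3]
opening: 0.61
finger_force: 20.0
```

```bash
python3 - <<'E'
from h import *
c=places("wrist",L[7:8]); save(c,"w11.png")
go(.433,-.088,.031,np.radians(94))
E
```

```text
tool [ 0.4337 -0.0899  0.1064] psi -1.495 j6 1.02 -> j6 1.3 MOVE [-0.6 -1.9 75.4] turn 0.006 wf [-0.   0.8 -4.1] open 0.612 t 31.6
```

View pics/w11.png

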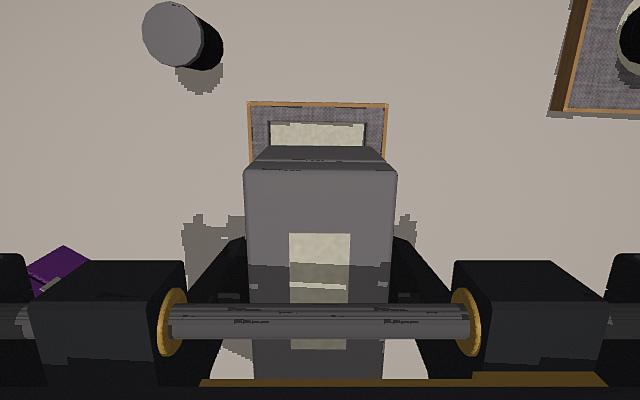

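The box hangs over the oblong tray. The cut-out's far rim runs from (270,122) to (365,122), and the box lid's far edge from (244,170) to (397,170).

```bash
python3 - <<'E'
from h import *
c=bot.capture("wrist"); s=bot.read_state();f=yaw(s);ex=-np.array([np.sin(f),-np.cos(f)])
t=ray(c,(317.5,121.5),.014)[:2]-ex*.055; t2=ray(c,(318,102),.014)[:2]-ex*.068
g=ray(c,(320.5,169),.1385)[:2]-ex*.048; print("nest",t,t2,"box",g,s["tool_pos"])
a,b=ray(c,(248,102),.014),ray(c,(388,104),.014); e=b-a; print("tray edge ang",np.arctan2(e[1],e[0]),"psi",f,np.linalg.norm(e))
go(*((t+t2)/2-g+s["tool_pos"][:2]),.031)
E
```

```text
nest [ 0.43367098 -0.08925708] [ 0.43358057 -0.08960123] box [ 0.43421052 -0.0905657 ] [ 0.43379759 -0.08990799  0.10651775]
tray edge ang -1.508376897381924 psi -1.4955038892875712 0.09448179195506434
tool [ 0.4338 -0.0899  0.1065] psi -1.496 j6 1.02 -> j6 1.29 MOVE [-0.5 -1.2 75.5] turn 0 wf [-0.6  0.  -3.2] open 0.611 t 31.6
```

>>> {"op": "play_rows", "data": {
  "deltas": "0 -1 25 0.01 255;0 -1 50 0.01 255;0 -1 67 0.01 255;0 -1 72 0.01 255;0 -1 73 0.01 255"
}}

```text
time: 32.28
tool_pos: [0.4338, -0.0886, 0.0335]
orientation: [0.0, 0.999, 0.032, 0.0]
wrist_force: [0.2, 0.6, -3.1]
opening: 0.613
finger_force: 20.0
```

>>> {"op": "play_rows", "data": {
  "deltas": "0 0 0.5 0 255;0 0 1 0 255;0 0 1.5 0 255;0 0 1.5 0 255;0 0 1.5 0 255"
}}

```text
time: 32.9
tool_pos: [0.4336, -0.0882, 0.0317]
orientation: [0.0, 0.999, 0.032, 0.0]
wrist_force: [0.1, 0.9, -2.9]
opening: 0.611
finger_force: 20.0
```

>>> {"op": "play_rows", "data": {
  "deltas": "0 0 0.5 0 255;0 0 1 0 255;0 0 1 0 255;0 0 1 0 255;0 0 1 0 255"
}}

```text
time: 33.52
tool_pos: [0.4337, -0.0882, 0.0314]
orientation: [0.0, 0.999, 0.033, -0.0]
wrist_force: [-4.3, 2.1, 8.4]
opening: 0.608
finger_force: 20.0
```

Contact at the expected height. Release, rise and check.

>>> {"op": "play_rows", "data": {
  "deltas": "0 0 -0.7 0 255;0 0 -0.7 0 255;0 0 -0.7 0 60;0 0 -0.7 0 0;0 0 -0.7 0 0"
}}

```text
time: 34.15
tool_pos: [0.4338, -0.0883, 0.0314]
orientation: [0.0, 0.999, 0.032, 0.0]
wrist_force: [-0.2, -0.2, 0.7]
opening: 0.926
finger_force: 0.0
```

>>> {"op": "play_rows", "data": {
  "deltas": "0 0 -20 0 0;0 0 -60 0 0;0 0 -110 0 0;0 0 -160 0 0;0 0 -200 0 0"
}}

```text
time: 34.78
tool_pos: [0.4339, -0.0883, 0.2336]
orientation: [0.0, 0.999, 0.032, 0.001]
wrist_force: [0.1, 0.1, -0.9]
opening: 1.003
finger_force: 0.0
```

```bash
python3 - <<'E'
from h import *
places("top",L[:4]); c=places("scene",L[:4]+L[8:]); i=c["color"][120:300,230:560,::-1]; cv2.imwrite("pics/s2.png",cv2.resize(i,None,fx=2.4,fy=2.4,interpolation=2))
go(.43,-.09,.2)
E
```

```text
top macro_lens_mid 0.56 [0.625 0.094 0.04 ] [247. 142.]
top slim_lens_mid 0.58 [ 0.557 -0.302  0.002] [374. 176.]
top slim_lens_mid 0.57 [ 0.562 -0.301  0.037] [375. 172.]
top slim_lens_mid 0.25 [0.376 0.284 0.001] [177. 220.]
top loupe_mid 0.85 [0.379 0.273 0.03 ] [178. 217.]
top slide_box_mid 0.81 [ 0.365 -0.62   0.03 ] [481. 245.]
top slide_box_mid 0.67 [ 0.225 -0.259  0.026] [355. 284.]
top slide_box_mid 0.61 [ 0.435 -0.089  0.033] [302. 208.]
scene macro_lens_mid 0.87 [0.629 0.097 0.043] [433. 243.]
scene macro_lens_mid 0.3 [ 0.532 -0.001  0.027] [382. 223.]
scene slim_lens_mid 0.92 [ 0.563 -0.294  0.031] [268. 242.]
scene loupe_mid 0.89 [0.378 0.283 0.034] [464. 176.]
scene slide_box_mid 0.92 [ 0.227 -0.254  0.029] [276. 159.]
scene slide_box_mid 0.89 [ 0.436 -0.09   0.037] [342. 198.]
scene slide_box_mid 0.89 [0.322 0.119 0.029] [404. 170.]
scene slide_box_mid 0.88 [ 0.371 -0.62   0.024] [143. 201.]
scene film_can_mid 0.6 [ 0.53  -0.003  0.027] [381. 223.]
scene dust_brush 0.7 [ 0.472 -0.445 -0.   ] [209. 229.]
tool [ 0.4332 -0.088   0.2306] psi -1.506 j6 1.04 -> j6 1.3 MOVE [-3.4  1.7 30.6] turn 0 wf [ 0.3 -0.6  0.6] open 1.001 t 35.4
```

View pics/s2.png

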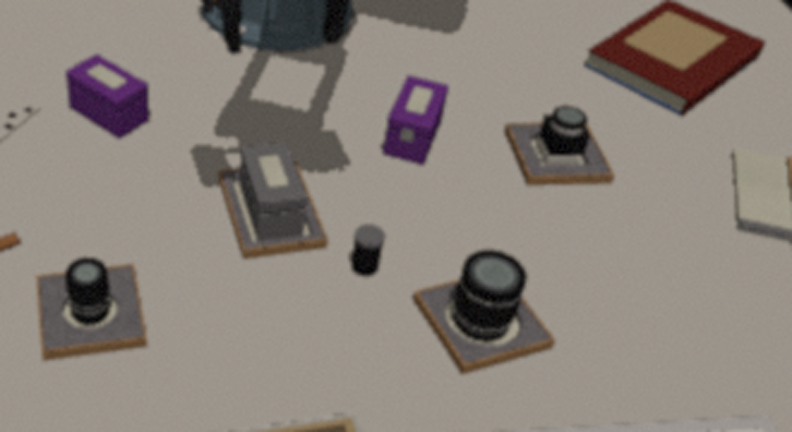

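All four stand upright in their cut-outs: slim lens (90,290), slide box (275,190), thick lens (490,295) and loupe (565,130). The film can and brush are unmoved.

```bash
python3 -c "
from workcell import bot
print(bot.close_job())"
```

```text
the job is handed in; nothing more can be done
None
```

The thick lens, slim lens, loupe and slide box each stand upright in their matching cut-outs, the film can and brush are where they were, and the job was handed in at about 35 s; it returned no verdict.

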